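Put the doming stakees away and bolt the case

ROBOT

A 7-joint arm with a two-finger parallel gripper is mounted at the origin on the work surface. World frame = base frame: x ahead of the robot, y to its left, z up, the work surface at z = 0. Lengths are in m, angles in rad, forces in N, time in s.
With the tool pointing down it reaches from about 0.4 to 0.9 m from the base axis. Payload 5.5 kg.
Tool frame: the origin (TCP) lies on the centre line of the jaws, within the pads' length; the fingertips stand r.tip_reach ahead of it and the grasp point (between the pads) lies 3 mm ahead of it (r.tip_reach is the distance from the TCP to the fingertips, in m); z points along the fingers, y is the line along which they close (so a half turn about z gives the same grasp; the last joint's range is limited). The gripper opens to 92 mm and grips with 3 to 60 N. Pads are 19 mm wide; open, the fingers measure 130 mm over their backs; the gripper's body (75 mm by 190 mm) begins 47 mm behind the grasp point.
Start: joints at [-0.938, 0.501, -0.427, 1.55, 0.221, 1.138, -0.21], TCP at [0.235, 0.606, 0.249] pointing down, gripper open.
Joint ranges: [-2.88, 2.88], [-0.31, 2.03], [-1.54, 1.56], [0.2, 2.42], [-1.41, 4.55], [0.19, 2.02], [-2.57, 2.57]. Speed limits (rad/s): [2.57, 2.57, 3.14, 3.14, 3.14, 3.14, 3.14].

INTERFACE

Orientations are given as a unit quaternion [x, y, z, w].
In Python, from workcell import monitor, optics, job, r gives the robot as it stands.
- The arm moves only by the tool send_rows, never from a script. Its arguments are lists of equal length, an entry for each row: "dp": the shift along the world's x, y, z in cm, a list of three; "turn": the turn about the world's z in rad. A call has 1 to 10 rows; each row shifts and turns the commanded pose from where the row before left it; what a row does not reach is not made up. A row lasts 1/8 s, in which the tool goes at most 62.5 mm and 10.7 degrees, less where a joint would pass 70% of its speed; a pose out of reach is approached as far as the arm can. A call is refused whole if a number of a shift passes 6.25 or a number of a turn 0.188, either way. A call with a gripper value outside its range is refused whole. "hand" is the closure, from -1 (fully open) to 1 (shut), set as the call begins (left out, the last holds). The fingers move at their own pace and stop on an object; "grip_force" is the grip in N (left out, the last holds). Time passes only in rows, so rows that do not move let the fingers close. It gives the time, the measured TCP pose, the force, the opening and the grip force at its end, in the units of the state.
- monitor.get_obs(): the state, without advancing time (a new reading comes with each control period).
- optics.capture(name): name is "scene" or "top" or "wrist"; returns a dict with "frame" (400x640x3 uint8, red, green, blue), "fx", "fy", "cx", "cy" (pixels), "D" ([k1, k2, p1, p2, k3] as OpenCV has them; the pictures are not rectified), "view" (4x4, takes a point from world to camera coordinates); the wrist camera has in their place "tool_from_camera" (4x4, takes a point from camera to tool coordinates, whose origin is the TCP and whose axes are the flange's). Camera axes: x right, y up, looking along -z (the intrinsics and any distortion apply to the point x, -y, -z); pixel columns grow to the right and rows downward; lengths in m; the calibration is good to about 2 mm. A picture is of the moment at which its call begins: read the wrist's pose just before it. There is no depth.
- job.sign_off(): hands the job in; it is judged then, once.
The state is a dict: "time": time; "q": joint angles; "joint_velocities": joint speeds; "effort": joint torques, N m; "tcp_pos": TCP position; "orientation": TCP orientation; "force": force on the tool from outside, world axes, zero at the start; "torque": the same for the moment, N m; "gripper_width": opening from 0.0 (shut) to 1.0 (fully open); "grip_force": force on a finger pad.
Only numpy, scipy, OpenCV 4.12 (cv2) and the standard library are available. Lean on these libraries where they do the work, as an engineer would, in place of code of your own. Each camera call takes 0.05 s, during which the arm holds its last target. There are 200 camera calls.

TASK

Put the steel doming stakees that stand about on the bench away in the open plywood case, each standing upright on its foot in a cell of its own beside the one already there. When all are in, push the lid fully shut, and only then slide the bolt at the front fully home. Leave the hammer, the brass bowl and the brass disc alone.

Things in the scene. Friction and masses are not known exactly. Their poses are not given: they have to be found in the camera images.
- stake1: steel doming stake: round foot 44 mm across and 14 mm high, round shank 30 mm across, domed head, 62 mm tall in all (full shank width from 14 to 50 mm), 0.3 to 0.6 kg; origin at the centre of its flat foot, z up through the head. All stakees are alike. If present it starts standing on the bench, left of the case.
- stake2: as stake1. If present it starts standing on the bench, left of the case.
- stake3: as stake1. If present it starts standing on the bench, left of the case.
- stake4: as stake1. If present it starts standing on the bench, left of the case.
- stake5: as stake1. If present it starts standing on the bench, left of the case.
- stake6: steel doming stake: round foot 44 mm across and 14 mm high, round shank 30 mm across, domed head, 62 mm tall in all (full shank width from 14 to 50 mm), 0.3 to 0.6 kg; origin at the centre of its flat foot, z up through the head. All stakees are alike. If present it starts already standing in one cell of the case and may stay there; exactly one of stake6 to stake8 is present.
- stake7: as stake1. If present it starts already standing in one cell of the case and may stay there; exactly one of stake6 to stake8 is present.
- stake8: as stake1. If present it starts already standing in one cell of the case and may stay there; exactly one of stake6 to stake8 is present.
- case: plywood case fixed to the bench. Origin on the bench under the centre of its cell grid; x towards the hinge side (away from the robot), y left along the case. Outside x -63 to +71, y +-111 mm; a flat ledge 48 mm wide, 8 mm high runs along its front (-x). Walls and dividers 6 mm thick (14 at the hinge side), tops 36 mm above the bench. x, y of all else here is in this frame.
- cells (a point): centre of the cell grid, on the cells' floor, 8 mm above the bench (axes as the case's). Six cells, centres at x = +-30, y = -72, 0, +72 mm, each about 54 (x) by 66 (y) mm inside: room for one stake. A standing stake rises to 70 mm above the bench, 34 mm of it above the dividers.
- lid (a joint): lid angle, rad: 0 fully shut, starts at 1.65 to 1.78 (just beyond upright), limit 2.0. Stiff hinge: it stays where it is left (about 0.35 N m moves it); push it from behind over towards the robot, then down. A thin steel hasp with a loop sits on its front edge at y = +26 mm: shut, it hangs 20 mm below the lid's edge and reaches 38 mm forward; open, it points up.
- lid_front (a point): middle of the front edge of the lid's outer face: 134 mm from the hinge axis along the lid, 48 mm out from it. Its x axis runs along the lid from front to hinge, z out of the outer face. While the lid stands open this edge is uppermost and rearmost. The lid is an upside-down plywood tray 134 mm deep, 222 wide, 48 high; shut, its top lies 84 mm above the bench.
- lid_hinge (a point): middle of the lid's hinge axis, at x = +71 mm, 36 mm above the bench, axis along the case's y; the point's axes turn with the lid.
- bolt (a joint): steel slide bolt on the ledge in front of the case, position in m: 0 withdrawn, 0.040 fully home (end stop, through the loop of the lid's hasp). It slides left, along the case's +y; starts at 0 to 0.010. About 2 N moves it; it stays where it is left. Throw it only when the lid is shut.
- bolt_top (a point): top centre of the bolt's upright round handle, 12 mm across, 50 mm long, top 74 mm above the bench, 28 mm in front of the case's front wall (x = -91 mm; y = -55 mm plus the bolt's position). Keepers beside it reach 33 mm above the bench. Pinch it from above along the case's y, or push it sideways.
- hammer: bystander: ball hammer lying at the far side, about 0.3 m long; leave alone.
- bowl: bystander: small brass bowl, 90 mm across, 30 mm tall, left near the robot; leave alone.
- disc: bystander: brass disc 80 mm across, 6 mm thick, lying beyond the case on the right; leave alone.
Not all that is in view belongs to the job. Leave any pink or purple look-alike of the stake5 alone.

How it is judged:
On the way, in this order (a step that is already met when the one before it is completed fails the run):
1. every stake stands upright in a cell of the case while the lid is open (x of stake1 in the frame of case between -0.06 and 0.06 m and y of stake1 in the frame of case between -0.106 and 0.106 m and z of stake1 in the frame of case between 0.002 and 0.014 m and angle between each of stake1, stake2, stake3, stake4, stake5, stake6, stake7, stake8's own z axis and vertical below 0.15 rad and x of stake2 in the frame of case between -0.06 and 0.06 m and y of stake2 in the frame of case between -0.106 and 0.106 m and z of stake2 in the frame of case between 0.002 and 0.014 m and x of stake3 in the frame of case between -0.06 and 0.06 m and y of stake3 in the frame of case between -0.106 and 0.106 m and z of stake3 in the frame of case between 0.002 and 0.014 m and x of stake4 in the frame of case between -0.06 and 0.06 m and y of stake4 in the frame of case between -0.106 and 0.106 m and z of stake4 in the frame of case between 0.002 and 0.014 m and x of stake5 in the frame of case between -0.06 and 0.06 m and y of stake5 in the frame of case between -0.106 and 0.106 m and z of stake5 in the frame of case between 0.002 and 0.014 m and x of stake6 in the frame of case between -0.06 and 0.06 m and y of stake6 in the frame of case between -0.106 and 0.106 m and z of stake6 in the frame of case between 0.002 and 0.014 m and x of stake7 in the frame of case between -0.06 and 0.06 m and y of stake7 in the frame of case between -0.106 and 0.106 m and z of stake7 in the frame of case between 0.002 and 0.014 m and x of stake8 in the frame of case between -0.06 and 0.06 m and y of stake8 in the frame of case between -0.106 and 0.106 m and z of stake8 in the frame of case between 0.002 and 0.014 m and value of joint lid above 0.5 rad), for 0.2 s.
2. the lid is fully shut, the bolt not yet thrown (value of joint lid below 0.04 rad and value of joint bolt below 0.02 m), for 0.2 s.
3. the bolt is slid fully home (value of joint bolt above 0.036 m and value of joint lid below 0.04 rad), for 0.2 s.
At the end, for the whole second after the job is handed in: every stake stands on the floor of a cell (foot within 6 mm of the cell floor, within 0.15 rad of upright, at rest), the lid is shut to within 0.04 rad and the bolt is within 4 mm of its end stop (all of step 3 and x of stake1 in the frame of case between -0.06 and 0.06 m and y of stake1 in the frame of case between -0.106 and 0.106 m and z of stake1 in the frame of case between 0.002 and 0.014 m and angle between each of stake1, stake2, stake3, stake4, stake5, stake6, stake7, stake8's own z axis and vertical below 0.15 rad and x of stake2 in the frame of case between -0.06 and 0.06 m and y of stake2 in the frame of case between -0.106 and 0.106 m and z of stake2 in the frame of case between 0.002 and 0.014 m and x of stake3 in the frame of case between -0.06 and 0.06 m and y of stake3 in the frame of case between -0.106 and 0.106 m and z of stake3 in the frame of case between 0.002 and 0.014 m and x of stake4 in the frame of case between -0.06 and 0.06 m and y of stake4 in the frame of case between -0.106 and 0.106 m and z of stake4 in the frame of case between 0.002 and 0.014 m and x of stake5 in the frame of case between -0.06 and 0.06 m and y of stake5 in the frame of case between -0.106 and 0.106 m and z of stake5 in the frame of case between 0.002 and 0.014 m and x of stake6 in the frame of case between -0.06 and 0.06 m and y of stake6 in the frame of case between -0.106 and 0.106 m and z of stake6 in the frame of case between 0.002 and 0.014 m and x of stake7 in the frame of case between -0.06 and 0.06 m and y of stake7 in the frame of case between -0.106 and 0.106 m and z of stake7 in the frame of case between 0.002 and 0.014 m and x of stake8 in the frame of case between -0.06 and 0.06 m and y of stake8 in the frame of case between -0.106 and 0.106 m and z of stake8 in the frame of case between 0.002 and 0.014 m and linear speed of each of stake1, stake2, stake3, stake4, stake5, stake6, stake7, stake8 below 0.02 m/s); the robot touches nothing.
It fails at once if the hammer is pushed more than 30 mm (distance of hammer from where it was at the start of the episode above 0.03 m).
It fails at once if the bowl is pushed more than 30 mm (distance of bowl from where it was at the start of the episode above 0.03 m).
It fails at once if the disc is pushed more than 30 mm (distance of disc from where it was at the start of the episode above 0.03 m).
Of stake1, stake2, stake3, stake4, stake5 only 4 to 5 are there at a start; the rules pass over those that are not, and their reading is None.
Of stake6, stake7, stake8 only 1 to 1 are there at a start; the rules pass over those that are not, and their reading is None.
At some moment in a run one of stake1, stake2, stake3, stake4, stake5 may be knocked a few centimetres aside while the robot is not near it.
It also fails if it takes over 210 s, if anything falls off the work surface, if the arm or the gripper's body presses on something with over 40 N, if the wrist force passes 120 N, or if a joint passes its speed limit or range.

## Working session

There is one attempt and no reset: what is moved stays moved. The work goes in short steps, Python scripts to look and compute and a tool call to move; the robot and the scene stay as the last step left them, time stands still between calls to the robot, and variables do not carry over. Pictures are saved under pics/ and viewed, at most 14 in all, crops included, and the job is handed in when it is done.

Besides the shell and the picture viewer there is one more tool, called after "Request:" by a JSON object that holds its "api" and its "payload", one argument or row to a line. send_rows: Moves the arm, as the interface text tells. Its arguments: {"type":"object","properties":{"dp":{"type":"array"},"turn":{"type":"array"},"hand":{"type":"number"},"grip_force":{"type":"number"}},"required":["dp","turn"]}

```bash
mkdir -p pics; ls
cat > h.py <<'E'
import numpy as np, cv2
from workcell import monitor, optics, job, r
from scipy.spatial.transform import Rotation as R
def cap(n):
    o=monitor.get_obs(); c=optics.capture(n)
    if 'view' in c: T=np.linalg.inv(np.array(c['view']))
    else:
        W=np.eye(4); W[:3,:3]=R.from_quat(o['orientation']).as_matrix(); W[:3,3]=o['tcp_pos']; T=W@np.array(c['tool_from_camera'])
    c['T']=T; c['K']=np.array([[c['fx'],0,c['cx']],[0,c['fy'],c['cy']],[0,0,1.]]); c['D']=np.array(c['D'],float); return c
def ray(c,uv):
    p=cv2.undistortPoints(np.array(uv,float).reshape(-1,1,2),c['K'],c['D']).reshape(-1,2)
    d=np.c_[p[:,0],-p[:,1],-np.ones(len(p))]@c['T'][:3,:3].T
    return c['T'][:3,3],d
def onz(c,uv,z):
    o,d=ray(c,uv); return o+d*((z-o[2])/d[:,2])[:,None]
def proj(c,P):
    P=np.array(P,float).reshape(-1,3); q=(P-c['T'][:3,3])@c['T'][:3,:3]
    q=np.c_[q[:,0],-q[:,1],-q[:,2]]
    return cv2.projectPoints(q,np.zeros(3),np.zeros(3),c['K'],c['D'])[0].reshape(-1,2)
def save(f,n): cv2.imwrite('pics/'+n,f[...,::-1])
E
python3 - <<'E'
from h import *
print({k:v for k,v in monitor.get_obs().items()}, r.tip_reach)
for n in('scene','top'):
    c=cap(n); save(c['frame'],n+'0.png'); np.save(n+'0.npy',c,allow_pickle=True); print(n,c['T'].round(3))
E
```

```text
pics
{'time': 0.0, 'q': array([-0.93780116,  0.50182435, -0.42679099,  1.55143375,  0.22082218,
        1.13830904, -0.21028209]), 'joint_velocities': array([-1.80587770e-03,  9.32262090e-04,  1.28132214e-03, -9.92889744e-06,
        1.39945449e-03,  7.53495865e-05,  7.41693246e-04]), 'effort': array([ 9.14329539e-04, -5.66607606e+01, -5.81624910e+00, -2.79121113e+01,
       -6.87541254e-02,  3.07285844e-02,  1.81554997e-04]), 'tcp_pos': array([0.23474101, 0.60543474, 0.2476998 ]), 'orientation': array([ 1.83807119e-01,  9.82961865e-01, -9.36664566e-04, -1.95609775e-04]), 'force': array([ 0.03894862,  0.13611933, -0.09464439]), 'torque': array([ 0.02438606, -0.01245893,  0.02000687]), 'grip_force': 0.0, 'gripper_width': 0.9956177343433235} 0.022
scene [[-0.995 -0.064  0.083  0.607]
 [ 0.103 -0.72   0.686  0.679]
 [ 0.016  0.691  0.723  0.83 ]
 [ 0.     0.     0.     1.   ]]
top [[-0.007  0.996 -0.089  0.417]
 [-1.    -0.007  0.009 -0.028]
 [ 0.008  0.089  0.996  1.319]
 [ 0.     0.     0.     1.   ]]
```

View pics/top0.png

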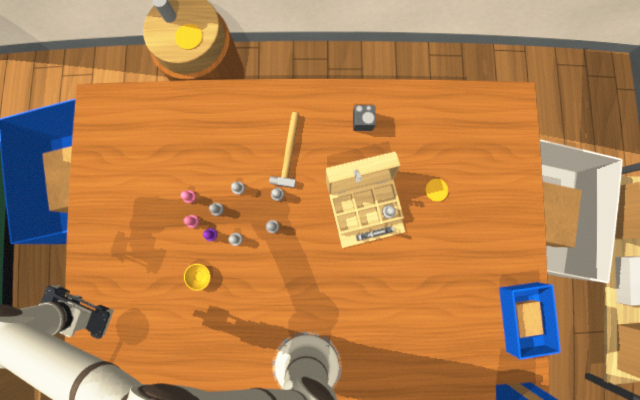

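View pics/scene0.png

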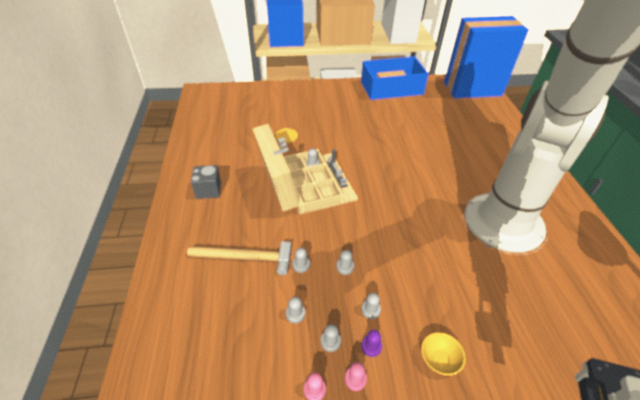

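Top view: candidates are five grey stakes at (237,187), (277,194), (217,209), (235,239) and (273,227). The look-alikes are pink (188,196), pink (191,221) and purple (210,235). The stored stake is at (390,211), the hammer head at (283,182), the bowl at (197,277) and the disc at (437,190). I'll take the five grey ones and check them in a close crop.

Run:
```python
from h import *
a=np.load('top0.npy',allow_pickle=True).item()['frame']
A=cv2.resize(a[148:248,318:413],None,fx=4.2,fy=4.2,interpolation=cv2.INTER_CUBIC)
B=cv2.resize(a[172:252,178:293],None,fx=3.4,fy=3.4,interpolation=cv2.INTER_CUBIC)
o=np.zeros((420,800,3),np.uint8); o[:,:399]=A[:420,:399]; o[:272,400:791]=B[:272,:391]
save(o,'crop1.png')
```

```text
(no output)
```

View pics/crop1.png

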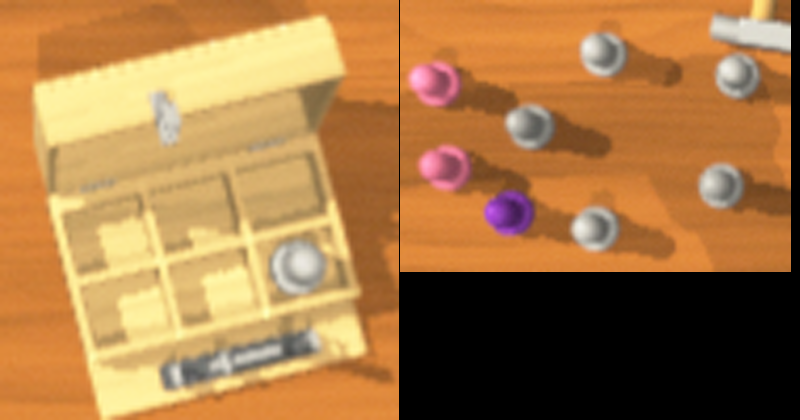

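Run:
```python
from h import *
c=np.load('top0.npy',allow_pickle=True).item(); s=np.load('scene0.npy',allow_pickle=True).item()
q=lambda u,v:(318+u/4.2-.38,148+v/4.2-.38)
P=onz(c,[q(97,355),q(357,295),q(163,265),q(249,242)],.036); print(P.round(4))
print('frontlen',np.linalg.norm(P[0]-P[1]),'div',np.linalg.norm(P[2]-P[3]))
for k in((0,1),(2,3)):
    d=P[k[0]]-P[k[1]]; print('yaw',np.arctan2(-d[0],d[1]))
for c,name,box in((c,'top',(172,252,178,293)),(s,'scene',(235,360,270,400))):
    f=c['frame'][box[0]:box[1],box[2]:box[3]]
    hsv=cv2.cvtColor(f,cv2.COLOR_RGB2HSV); m=((hsv[...,1]<70)&(hsv[...,2]>70)).astype(np.uint8)
    n,l,st,ce=cv2.connectedComponentsWithStats(m)
    for i in range(1,n):
        if st[i,4]<15: continue
        u=ce[i]+[box[2],box[0]]; print(name,st[i],u.round(1),onz(c,u,.025)[0].round(4))
```

```text
[[ 0.45   -0.1162  0.036 ]
 [ 0.496  -0.3245  0.036 ]
 [ 0.5211 -0.1696  0.036 ]
 [ 0.539  -0.2387  0.036 ]]
frontlen 0.21333742107549483 div 0.07138196872346463
yaw 0.2172366381540629
yaw 0.25394411944022505
top [ 92   5  23  10 179] [281.5 181.2] [0.6241 0.0816 0.025 ]
top [ 53  10  14  12 130] [237.4 187.5] [0.6035 0.231  0.025 ]
top [ 93  16  13  13 127] [276.8 193.9] [0.5806 0.0972 0.025 ]
top [ 31  31  14  13 135] [215.9 208.8] [0.5314 0.3033 0.025 ]
top [ 88  49  13  12 126] [272.  226.4] [0.471  0.1132 0.025 ]
top [ 51  61  13  12 128] [235.2 238.7] [0.4305 0.2369 0.025 ]
scene [  7   7  14  33 346] [283.6 257.5] [0.6248 0.0887 0.025 ]
scene [ 23  13  17  25 313] [300.8 260.7] [0.5824 0.1024 0.025 ]
scene [ 67  15  17  25 317] [345.1 262.6] [0.4728 0.1182 0.025 ]
scene [ 92  58  19  26 371] [371.1 306.3] [0.4316 0.2432 0.025 ]
scene [ 16  62  19  26 371] [295.  310.4] [0.6048 0.2373 0.025 ]
scene [ 51  89  20  28 419] [330.6 338.3] [0.5328 0.3098 0.025 ]
```

The crop confirms five grey steel stakes, two pink and one purple look-alike, and the stored stake in the front-right cell. The case centre is about (0.532, -0.205) with yaw about 0.23; the front length measured 213 mm against 222 expected, so it needs refining. I'll move to hover over the stakes with the jaws aligned to the case.

Request:
{"api": "send_rows", "payload": {
  "dp": [
    [2.8,-4,1],
    [2.8,-4,1],
    [2.8,-4,1],
    [2.8,-4,1],
    [2.8,-4,1],
    [2.8,-4,1],
    [2.8,-4,1],
    [2.8,-4,1],
    [2.8,-4,1],
    [2.8,-4,1]
  ],
  "turn": [0.06,0.06,0.06,0.06,0.06,0.06,0.06,0.06,0.06,0.06],
  "hand": -0.3,
  "grip_force": 30
}}

```text
time: 1.35
tcp_pos: [0.5154, 0.2045, 0.3488]
orientation: [-0.116, 0.993, -0.0, -0.0]
force: [0.7, 0.6, 0.3]
gripper_width: 0.648
grip_force: 0.0
```

```bash
cat >> h.py <<'E'
def yaw(o):
    m=R.from_quat(o['orientation']).as_matrix(); return np.arctan2(m[1,1],m[0,1])
E
python3 - <<'E'
from h import *
o=monitor.get_obs(); print(o['tcp_pos'],yaw(o),o['gripper_width'],R.from_quat(o['orientation']).as_matrix()[:,2])
c=cap('wrist'); save(c['frame'],'w1.png'); print(c['T'].round(3),c['fx'])
A=np.array([(.582,.098),(.472,.114),(.431,.239),(.604,.233),(.532,.306)])
print(proj(c,np.c_[A,0*A[:,:1]]).round(0).tolist()); print(proj(c,np.c_[A,0*A[:,:1]+.06]).round(0).tolist())
E
```

```text
[0.51538664 0.2045441  0.34877046] 1.8029966345199853 0.6476178854157147 [-5.20938571e-04 -1.76529296e-04 -9.99999849e-01]
[[-0.231 -0.94  -0.251  0.448]
 [ 0.973 -0.223 -0.059  0.189]
 [-0.001 -0.258  0.966  0.485]
 [ 0.     0.     0.     1.   ]] 319.5775599305425
[[251.0, 190.0], [274.0, 122.0], [363.0, 114.0], [332.0, 222.0], [388.0, 190.0]]
[[241.0, 200.0], [267.0, 122.0], [368.0, 114.0], [332.0, 236.0], [396.0, 199.0]]
```

View pics/w1.png

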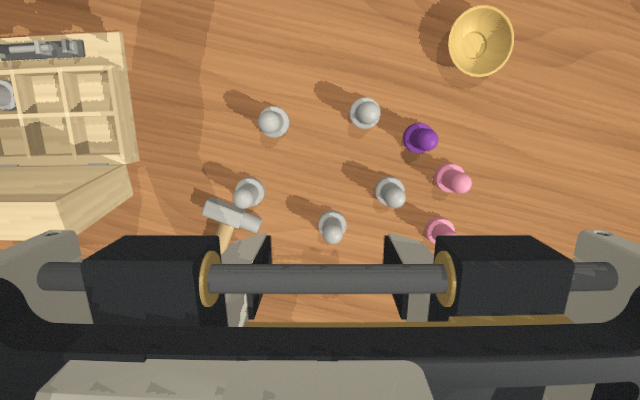

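The wrist view confirms the grey stakes' feet at (249,191), (274,122), (364,113), (333,224) and (390,192), within 2-3 px of the predictions. I'll grasp B (0.472, 0.114) first.

Request:
{"api": "send_rows", "payload": {
  "dp": [
    [-1.4,-3,-3.5],
    [-1.4,-3,-3.5],
    [-1.5,-3,-3.5],
    [0,0,-5],
    [0,0,-5],
    [0,0,-5],
    [0,0,-3],
    [0,0,-1.2],
    [0,0,0]
  ],
  "turn": [0,0,0,0,0,0,0,0,0]
}}

```text
time: 2.52
tcp_pos: [0.4715, 0.1162, 0.0514]
orientation: [-0.115, 0.993, -0.0, -0.001]
force: [1.4, 0.3, 0.6]
gripper_width: 0.647
grip_force: 0.0
```

Request:
{"api": "send_rows", "payload": {
  "dp": [
    [0,0,0],
    [0,0,0],
    [0,0,0],
    [0,0,0],
    [0,0,0]
  ],
  "turn": [0,0,0,0,0],
  "hand": 1
}}

```text
time: 3.15
tcp_pos: [0.4725, 0.1157, 0.0524]
orientation: [-0.115, 0.993, -0.0, 0.001]
force: [-0.2, -1.8, 6.1]
gripper_width: 0.318
grip_force: 30.0
```

Request:
{"api": "send_rows", "payload": {
  "dp": [
    [0,0,4],
    [0,0,5],
    [0,0,6],
    [0.5,-5,3],
    [0.5,-5,0],
    [0.5,-5,0],
    [0.5,-5,0],
    [0,-5,0],
    [0,-5,0],
    [0,0,0]
  ],
  "turn": [0,0,0,0,0,0,0,0,0,0]
}}

```text
time: 4.4
tcp_pos: [0.4899, -0.1892, 0.2305]
orientation: [-0.111, 0.994, -0.001, -0.001]
force: [-0.9, 0.6, -5.0]
gripper_width: 0.323
grip_force: 30.0
```

Run:
```python
from h import *
o=monitor.get_obs(); print(o['tcp_pos'],yaw(o),o['gripper_width'])
c=cap('wrist'); save(c['frame'],'w2.png'); np.save('w2.npy',c,allow_pickle=True)
```

```text
[ 0.48986612 -0.18916931  0.23049641] 1.7929810334813892 0.3234625733601946
```

View pics/w2.png

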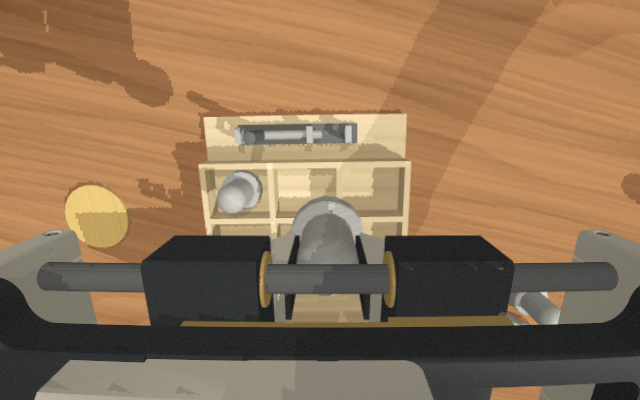

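The front wall corners are at (200,165) and (411,161), the ledge corners at (204,118) and (406,114), and the stored stake is front-right at (237,192).

Run:
```python
from h import *
c=np.load('w2.npy',allow_pickle=True).item()
W=onz(c,[(200,165),(411,161)],.036); L=onz(c,[(204,118),(406,114)],.008)
for P,x in((W,-.063),(L,-.111)):
    d=P[1]-P[0]; th=np.arctan2(-d[0],d[1]); print(np.linalg.norm(d),th, P.mean(0)[:2]-x*np.array([np.cos(th),np.sin(th)]))
# divider crossings y=-36, +36 at x~0
D=onz(c,[(270,219),(341,163)],.036); print(D)
```

```text
0.2204133557861972 0.2414463472047233 [ 0.53287884 -0.20218684]
0.22099487055669212 0.24049663693524365 [ 0.53329183 -0.20296587]
[[ 0.54004742 -0.24187826  0.036     ]
 [ 0.4636227  -0.18070784  0.036     ]]
```

```bash
cat >> h.py <<'E'
def footoff(c,o,rim_v):  # offset of the held stake along tool approach-side axis from the foot's near rim row
    y=yaw(o)-np.pi/2; ex=np.array([np.cos(y),np.sin(y),0]); p=np.array(o['tcp_pos'])
    for z in (-.052,-.038): print([ (k,proj(c,p+ex*(k/1000-.022)+[0,0,z]).round(1).tolist()) for k in(-5,0,5)])
E
python3 - <<'E'
from h import *
c=np.load('w2.npy',allow_pickle=True).item(); o=monitor.get_obs(); footoff(c,o,196)
f=c['frame'][:, 322:332].mean(1).astype(int); print([(i,f[i].tolist()) for i in range(188,212,2)])
E
```

```text
[(-5, [[332.4, 191.3]]), (0, [[332.4, 199.3]]), (5, [[332.4, 207.2]])]
[(-5, [[332.7, 196.8]]), (0, [[332.7, 205.3]]), (5, [[332.7, 213.8]])]
[(188, [177, 155, 116]), (190, [176, 155, 116]), (192, [185, 163, 122]), (194, [187, 165, 125]), (196, [146, 135, 115]), (198, [123, 121, 113]), (200, [119, 117, 111]), (202, [164, 162, 153]), (204, [175, 172, 163]), (206, [176, 174, 164]), (208, [175, 172, 163]), (210, [159, 157, 149])]
```

Request:
{"api": "send_rows", "payload": {
  "dp": [
    [2.9,-2.6,0],
    [2.9,-2.6,0],
    [2.9,-2.5,-1],
    [0,0,-4],
    [0,0,-4],
    [0,0,-3.5],
    [0,0,0],
    [0,0,0]
  ],
  "turn": [0.02,0,0,0,0,0,0,0]
}}

```text
time: 5.45
tcp_pos: [0.5798, -0.26, 0.1076]
orientation: [-0.125, 0.992, 0.0, 0.0]
force: [0.7, -0.4, -3.5]
gripper_width: 0.317
grip_force: 30.0
```

Request:
{"api": "send_rows", "payload": {
  "dp": [
    [-0.3,-0.5,0],
    [0,0,0],
    [0,0,-1.5],
    [0,0,-1.5],
    [0,0,-1.2],
    [0,0,-0.5],
    [0,0,0]
  ],
  "turn": [0,0,0,0,0,0,0]
}}

```text
time: 6.32
tcp_pos: [0.5749, -0.2653, 0.0605]
orientation: [-0.125, 0.992, 0.001, -0.001]
force: [-6.4, 2.8, 9.3]
gripper_width: 0.318
grip_force: 30.0
```

Request:
{"api": "send_rows", "payload": {
  "dp": [
    [0,0,0],
    [0,0,0],
    [0,0,0],
    [0,0,2],
    [0,0,4],
    [0,0,4],
    [0,0,5],
    [0,0,3]
  ],
  "turn": [0,0,0,0,0,0,0,0],
  "hand": -0.04
}}

```text
time: 7.32
tcp_pos: [0.5772, -0.2664, 0.2445]
orientation: [-0.125, 0.992, -0.001, 0.002]
force: [0.7, -0.6, 0.0]
gripper_width: 0.519
grip_force: 0.0
```

Run:
```python
from h import *
print(monitor.get_obs()['tcp_pos'])
c=cap('scene'); f=c['frame'][110:230,240:380]; save(cv2.resize(f,None,fx=4,fy=4,interpolation=cv2.INTER_CUBIC),'s1.png')
```

```text
[ 0.5771639  -0.2664294   0.24450759]
```

View pics/s1.png

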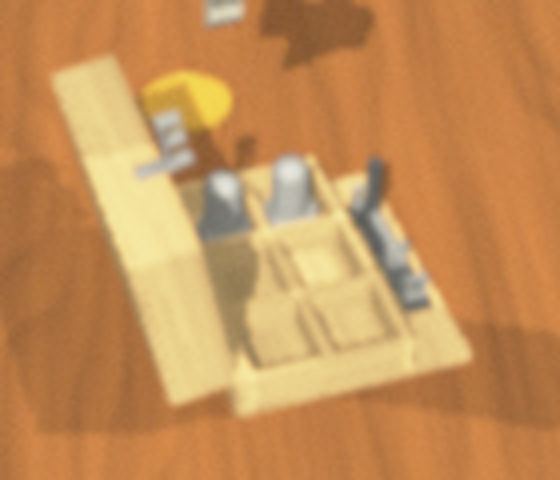

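```bash
cat > det.py <<'E'
from h import *
o=monitor.get_obs(); print('t',round(o['time'],2),o['tcp_pos'].round(4),round(yaw(o),3))
for name,box in(('top',(172,262,178,300)),('scene',(235,370,260,420))):
    c=cap(name); f=c['frame'][box[0]:box[1],box[2]:box[3]]
    hsv=cv2.cvtColor(f,cv2.COLOR_RGB2HSV); m=((hsv[...,1]<70)&(hsv[...,2]>70)).astype(np.uint8)
    n,l,st,ce=cv2.connectedComponentsWithStats(m)
    print(name,[onz(c,ce[i]+[box[2],box[0]],.017)[0][:2].round(3).tolist()+[int(st[i,4])] for i in range(1,n) if st[i,4]>40])
E
python3 det.py
```

```text
t 7.38 [ 0.5788 -0.2672  0.2484] 1.821
top [[0.625, 0.078, 196], [0.605, 0.233, 128], [0.582, 0.098, 127], [0.532, 0.305, 134], [0.431, 0.239, 129]]
scene [[0.625, 0.083, 350], [0.582, 0.096, 313], [0.43, 0.239, 369], [0.605, 0.233, 372], [0.532, 0.306, 413]]
```

Request:
{"api": "send_rows", "payload": {
  "dp": [
    [0,5.2,0],
    [0,5.2,0],
    [0,5.2,0],
    [0.1,5.2,0],
    [0.1,5.2,-1],
    [0.1,5.2,-4],
    [0.1,5.2,-5],
    [0,0,-4.5],
    [0,0,0],
    [0,0,0]
  ],
  "turn": [0,0,0,0,0,0,0,0,0,0],
  "hand": -0.25
}}

```text
time: 8.72
tcp_pos: [0.5803, 0.0878, 0.1042]
orientation: [-0.124, 0.992, -0.0, 0.0]
force: [0.7, 0.7, 0.6]
gripper_width: 0.623
grip_force: 0.0
```

Request:
{"api": "send_rows", "payload": {
  "dp": [
    [0.2,0.9,0],
    [0,0,-2.5],
    [0,0,-2.0],
    [0,0,-0.7],
    [0,0,0]
  ],
  "turn": [0,0,0,0,0]
}}

```text
time: 9.35
tcp_pos: [0.5816, 0.0976, 0.0511]
orientation: [-0.125, 0.992, -0.0, -0.0]
force: [0.4, 0.7, -0.3]
gripper_width: 0.622
grip_force: 0.0
```

Request:
{"api": "send_rows", "payload": {
  "dp": [
    [0,0,0],
    [0,0,0],
    [0,0,0],
    [0,0,0],
    [0,0,0]
  ],
  "turn": [0,0,0,0,0],
  "hand": 1
}}

```text
time: 9.98
tcp_pos: [0.582, 0.0978, 0.0517]
orientation: [-0.125, 0.992, 0.0, 0.0]
force: [-0.5, 0.4, 3.1]
gripper_width: 0.32
grip_force: 30.0
```

Request:
{"api": "send_rows", "payload": {
  "dp": [
    [0,0,4],
    [-0.5,0,6],
    [-0.8,-3,6],
    [-0.8,-5,3],
    [-0.8,-5,0],
    [-0.8,-5,0],
    [0,-5,0],
    [0,-5,0],
    [0,-1.5,0],
    [0,0,0]
  ],
  "turn": [0,0,0,0,0,0,0,0,0,0]
}}

```text
time: 11.22
tcp_pos: [0.5444, -0.196, 0.2359]
orientation: [-0.123, 0.992, 0.0, -0.001]
force: [-0.4, 0.8, -3.4]
gripper_width: 0.324
grip_force: 30.0
```

Request:
{"api": "send_rows", "payload": {
  "dp": [
    [1.5,0,0],
    [0,0,-4],
    [0,0,-4],
    [0,0,-3],
    [0,0,-2],
    [0,0,0],
    [0,0,0]
  ],
  "turn": [0,0,0,0,0,0,0]
}}

```text
time: 12.1
tcp_pos: [0.5618, -0.1938, 0.1076]
orientation: [-0.126, 0.992, 0.0, 0.001]
force: [-0.4, 0.1, -3.0]
gripper_width: 0.32
grip_force: 30.0
```

Request:
{"api": "send_rows", "payload": {
  "dp": [
    [-0.2,-0.2,0],
    [0,0,0],
    [0,0,-1.5],
    [0,0,-1.5],
    [0,0,-1.2],
    [0,0,-0.5],
    [0,0,0]
  ],
  "turn": [0,0,0,0,0,0,0]
}}

```text
time: 12.98
tcp_pos: [0.558, -0.1969, 0.0598]
orientation: [-0.125, 0.992, 0.0, -0.0]
force: [-2.7, 1.3, 0.1]
gripper_width: 0.322
grip_force: 30.0
```

Request:
{"api": "send_rows", "payload": {
  "dp": [
    [0,0,0],
    [0,0,0],
    [0,0,0],
    [0,0,2],
    [0,0,4],
    [0,0,4],
    [0,0,5],
    [0,0,3]
  ],
  "turn": [0,0,0,0,0,0,0,0],
  "hand": -0.04
}}

```text
time: 13.98
tcp_pos: [0.5595, -0.1975, 0.2444]
orientation: [-0.125, 0.992, -0.001, 0.002]
force: [1.3, -0.4, -0.6]
gripper_width: 0.529
grip_force: 0.0
```

```bash
python3 det.py
```

```text
t 13.97 [ 0.5595 -0.1975  0.2444] 1.821
top [[0.625, 0.078, 194], [0.605, 0.233, 129], [0.532, 0.305, 134], [0.431, 0.238, 128]]
scene [[0.625, 0.083, 347], [0.43, 0.239, 370], [0.605, 0.233, 371], [0.532, 0.306, 413]]
```

Request:
{"api": "send_rows", "payload": {
  "dp": [
    [0,5,0],
    [0,5,0],
    [0,5,0],
    [0.5,5,0],
    [1,5,0],
    [1,5,0],
    [1,5,-2],
    [1,5,-4],
    [0,3,-4],
    [0,0,-4]
  ],
  "turn": [0,0,0,0,0,0,0,0,0,0],
  "hand": -0.25
}}

```text
time: 15.32
tcp_pos: [0.6017, 0.2359, 0.1003]
orientation: [-0.128, 0.992, 0.001, 0.0]
force: [0.8, -0.4, -0.4]
gripper_width: 0.629
grip_force: 0.0
```

Request:
{"api": "send_rows", "payload": {
  "dp": [
    [0,0,0],
    [0,0,0]
  ],
  "turn": [0,0]
}}

```text
time: 15.58
tcp_pos: [0.6039, 0.2306, 0.1027]
orientation: [-0.124, 0.992, -0.0, 0.001]
force: [-0.2, -0.3, 0.2]
gripper_width: 0.627
grip_force: 0.0
```

Request:
{"api": "send_rows", "payload": {
  "dp": [
    [0.1,0.2,0],
    [0,0,-2.5],
    [0,0,-2.0],
    [0,0,-0.6],
    [0,0,0]
  ],
  "turn": [0,0,0,0,0]
}}

```text
time: 16.2
tcp_pos: [0.6039, 0.233, 0.0501]
orientation: [-0.125, 0.992, -0.0, -0.0]
force: [0.6, 0.6, -0.0]
gripper_width: 0.625
grip_force: 0.0
```

Request:
{"api": "send_rows", "payload": {
  "dp": [
    [0,0,0],
    [0,0,0],
    [0,0,0],
    [0,0,0],
    [0,0,0]
  ],
  "turn": [0,0,0,0,0],
  "hand": 1
}}

```text
time: 16.82
tcp_pos: [0.6042, 0.2332, 0.0506]
orientation: [-0.125, 0.992, 0.0, 0.0]
force: [-0.3, -0.1, 2.6]
gripper_width: 0.322
grip_force: 30.0
```

Request:
{"api": "send_rows", "payload": {
  "dp": [
    [0,0,4],
    [-1,-2,6],
    [-1,-5,6],
    [-1,-5,2],
    [-1,-5,0],
    [-1,-5,0],
    [-1,-5,0],
    [-1,-5,0],
    [-1,-4,0],
    [0,0,0]
  ],
  "turn": [0,0,0,0,0,0,0,0,0,0]
}}

```text
time: 18.08
tcp_pos: [0.524, -0.1211, 0.2155]
orientation: [-0.121, 0.993, -0.001, -0.002]
force: [0.0, 1.0, -3.1]
gripper_width: 0.322
grip_force: 30.0
```

Request:
{"api": "send_rows", "payload": {
  "dp": [
    [1.5,0,0],
    [0,0,-4],
    [0,0,-4],
    [0,0,-3],
    [0,0,-1],
    [0,0,0],
    [0,0,0]
  ],
  "turn": [0,0,0,0,0,0,0]
}}

```text
time: 18.95
tcp_pos: [0.5428, -0.1158, 0.0977]
orientation: [-0.125, 0.992, -0.0, 0.001]
force: [0.7, 1.1, -2.6]
gripper_width: 0.318
grip_force: 30.0
```

Request:
{"api": "send_rows", "payload": {
  "dp": [
    [-0.1,-1.0,0],
    [0,0,0],
    [0,0,0]
  ],
  "turn": [0,0,0]
}}

```text
time: 19.32
tcp_pos: [0.5404, -0.1265, 0.0969]
orientation: [-0.124, 0.992, -0.0, 0.0]
force: [-0.3, 0.8, -4.6]
gripper_width: 0.321
grip_force: 30.0
```

Request:
{"api": "send_rows", "payload": {
  "dp": [
    [0,0,-1.5],
    [0,0,-1.2],
    [0,0,-0.8],
    [0,0,-0.4],
    [0,0,0]
  ],
  "turn": [0,0,0,0,0]
}}

```text
time: 19.95
tcp_pos: [0.5394, -0.1257, 0.0586]
orientation: [-0.125, 0.992, 0.0, -0.001]
force: [-7.4, 1.4, 14.4]
gripper_width: 0.32
grip_force: 30.0
```

Request:
{"api": "send_rows", "payload": {
  "dp": [
    [0,0,0],
    [0,0,0],
    [0,0,0],
    [0,0,2],
    [0,0,4],
    [0,0,4],
    [0,0,5],
    [0,0,3]
  ],
  "turn": [0,0,0,0,0,0,0,0],
  "hand": -0.04
}}

```text
time: 20.95
tcp_pos: [0.5413, -0.1263, 0.2401]
orientation: [-0.125, 0.992, -0.001, 0.002]
force: [0.5, -0.7, 0.8]
gripper_width: 0.521
grip_force: 0.0
```

```bash
python3 det.py
```

```text
t 20.95 [ 0.5413 -0.1263  0.2401] 1.821
top [[0.625, 0.078, 195], [0.532, 0.305, 136], [0.43, 0.238, 129]]
scene [[0.625, 0.083, 346], [0.43, 0.239, 370], [0.532, 0.306, 412]]
```

Request:
{"api": "send_rows", "payload": {
  "dp": [
    [-1.2,4,0],
    [-1.2,4,0],
    [-1.2,4,0],
    [-1.2,4,0],
    [-1.2,4,0],
    [-1.2,4,0],
    [-1.2,4,-2],
    [-1.2,4,-4],
    [-1.5,4.5,-4],
    [0,0,-3.5]
  ],
  "turn": [0,0,0,0,0,0,0,0,0,0],
  "hand": -0.1
}}

```text
time: 22.3
tcp_pos: [0.4267, 0.2431, 0.1005]
orientation: [-0.128, 0.992, 0.001, -0.001]
force: [0.5, -0.2, -0.1]
gripper_width: 0.551
grip_force: 0.0
```

Request:
{"api": "send_rows", "payload": {
  "dp": [
    [0,0,0],
    [0,0,0]
  ],
  "turn": [0,0]
}}

```text
time: 22.55
tcp_pos: [0.4298, 0.2385, 0.1029]
orientation: [-0.124, 0.992, -0.0, 0.0]
force: [0.8, 0.4, 1.2]
gripper_width: 0.55
grip_force: 0.0
```

```bash
python3 det.py
```

```text
t 22.55 [0.4298 0.2385 0.1029] 1.82
top [[0.625, 0.078, 193], [0.532, 0.305, 135], [0.425, 0.339, 2261], [0.479, 0.198, 75]]
scene [[0.385, 0.08, 1251], [0.625, 0.083, 349], [0.349, 0.123, 61], [0.407, 0.243, 577], [0.532, 0.306, 419]]
```

Request:
{"api": "send_rows", "payload": {
  "dp": [
    [0,0,-2.5],
    [0,0,-2.0],
    [0,0,-0.6],
    [0,0,0]
  ],
  "turn": [0,0,0,0]
}}

```text
time: 23.15
tcp_pos: [0.4299, 0.2389, 0.0521]
orientation: [-0.124, 0.992, 0.0, 0.0]
force: [-0.1, -0.6, -0.0]
gripper_width: 0.548
grip_force: 0.0
```

Request:
{"api": "send_rows", "payload": {
  "dp": [
    [0,0,0],
    [0,0,0],
    [0,0,0],
    [0,0,0],
    [0,0,0]
  ],
  "turn": [0,0,0,0,0],
  "hand": 1
}}

```text
time: 23.78
tcp_pos: [0.4296, 0.2393, 0.0519]
orientation: [-0.125, 0.992, 0.0, 0.0]
force: [-2.0, 0.5, 5.2]
gripper_width: 0.318
grip_force: 30.0
```

Request:
{"api": "send_rows", "payload": {
  "dp": [
    [0,0,5],
    [0,-5,5],
    [0.9,-5,4],
    [0.9,-5,0],
    [0.9,-5,0],
    [0.9,-5,0],
    [0.9,-5,0],
    [0.9,-5,0],
    [1,-5,0],
    [1,-5,0]
  ],
  "turn": [0,0,0,0,0,0,0,0,0,0]
}}

```text
time: 25.02
tcp_pos: [0.5018, -0.2048, 0.183]
orientation: [-0.125, 0.992, 0.001, -0.001]
force: [0.9, 0.2, -5.0]
gripper_width: 0.317
grip_force: 30.0
```

Request:
{"api": "send_rows", "payload": {
  "dp": [
    [0,0,-4],
    [0,0,-4],
    [0,0,-1],
    [0,0,0],
    [0,0,0]
  ],
  "turn": [0,0,0,0,0]
}}

```text
time: 25.65
tcp_pos: [0.5042, -0.2038, 0.0957]
orientation: [-0.125, 0.992, -0.001, 0.001]
force: [-0.5, -0.7, -5.0]
gripper_width: 0.319
grip_force: 30.0
```

Request:
{"api": "send_rows", "payload": {
  "dp": [
    [0,-0.6,0],
    [0,0,0],
    [0,0,-1.5],
    [0,0,-1.2],
    [0,0,-0.8],
    [0,0,0]
  ],
  "turn": [0,0,0,0,0,0]
}}

```text
time: 26.4
tcp_pos: [0.5024, -0.2088, 0.0589]
orientation: [-0.125, 0.992, 0.001, -0.001]
force: [-2.3, 0.5, 1.5]
gripper_width: 0.319
grip_force: 30.0
```

Request:
{"api": "send_rows", "payload": {
  "dp": [
    [0,0,0],
    [0,0,0],
    [0,0,0],
    [0,0,2],
    [0,0,4],
    [0,0,4],
    [0,0,5],
    [0,0,3]
  ],
  "turn": [0,0,0,0,0,0,0,0],
  "hand": -0.04
}}

```text
time: 27.4
tcp_pos: [0.504, -0.2101, 0.2422]
orientation: [-0.125, 0.992, -0.001, 0.002]
force: [0.6, -0.3, 0.2]
gripper_width: 0.522
grip_force: 0.0
```

```bash
python3 det.py
```

```text
t 27.4 [ 0.504  -0.2101  0.2422] 1.821
top [[0.625, 0.078, 194], [0.532, 0.305, 134]]
scene [[0.625, 0.083, 345], [0.532, 0.306, 413]]
```

Request:
{"api": "send_rows", "payload": {
  "dp": [
    [0.3,5.1,0],
    [0.3,5.1,0],
    [0.3,5.1,0],
    [0.3,5.1,0],
    [0.3,5.1,0],
    [0.3,5.1,0],
    [0.3,5.1,0],
    [0.3,5.1,0],
    [0.2,5.1,0],
    [0.2,5.1,-4]
  ],
  "turn": [0,0,0,0,0,0,0,0,0,0],
  "hand": -0.1
}}

```text
time: 28.75
tcp_pos: [0.5329, 0.3014, 0.2025]
orientation: [-0.125, 0.992, 0.001, 0.003]
force: [0.4, -0.5, -0.3]
gripper_width: 0.543
grip_force: 0.0
```

Request:
{"api": "send_rows", "payload": {
  "dp": [
    [0,0,-5],
    [0,0,-5],
    [0,0,0],
    [0,0,0]
  ],
  "turn": [0,0,0,0]
}}

```text
time: 29.25
tcp_pos: [0.5315, 0.2991, 0.1018]
orientation: [-0.125, 0.992, 0.0, 0.0]
force: [0.2, 0.5, 0.9]
gripper_width: 0.552
grip_force: 0.0
```

Request:
{"api": "send_rows", "payload": {
  "dp": [
    [0.1,0.6,0],
    [0,0,-2.5],
    [0,0,-2.0],
    [0,0,-0.5],
    [0,0,0]
  ],
  "turn": [0,0,0,0,0]
}}

```text
time: 29.88
tcp_pos: [0.5319, 0.3046, 0.0508]
orientation: [-0.125, 0.992, 0.0, -0.0]
force: [-1.1, 0.5, 0.2]
gripper_width: 0.552
grip_force: 0.0
```

Request:
{"api": "send_rows", "payload": {
  "dp": [
    [0,0,0],
    [0,0,0],
    [0,0,0],
    [0,0,0],
    [0,0,0]
  ],
  "turn": [0,0,0,0,0],
  "hand": 1
}}

```text
time: 30.5
tcp_pos: [0.5322, 0.3052, 0.0514]
orientation: [-0.125, 0.992, 0.0, 0.001]
force: [-0.9, 1.3, 3.8]
gripper_width: 0.314
grip_force: 30.0
```

Request:
{"api": "send_rows", "payload": {
  "dp": [
    [0,0,5],
    [-0.5,-5,5],
    [-0.5,-5,4],
    [-0.5,-5,0],
    [-0.5,-5,0],
    [-0.5,-5,0],
    [-0.5,-5,0],
    [-0.5,-5,0],
    [-0.5,-5,0],
    [-0.5,-4.5,0]
  ],
  "turn": [0,0,0,0,0,0,0,0,0,0]
}}

```text
time: 31.75
tcp_pos: [0.4856, -0.1354, 0.1826]
orientation: [-0.124, 0.992, 0.0, -0.001]
force: [0.2, 0.3, -5.0]
gripper_width: 0.322
grip_force: 30.0
```

Request:
{"api": "send_rows", "payload": {
  "dp": [
    [0,0,-4],
    [0,0,-4],
    [0,0,-1],
    [0,0,0],
    [0,0,0]
  ],
  "turn": [0,0,0,0,0]
}}

```text
time: 32.38
tcp_pos: [0.4887, -0.1333, 0.095]
orientation: [-0.125, 0.992, -0.0, 0.001]
force: [0.6, -0.2, -5.1]
gripper_width: 0.323
grip_force: 30.0
```

Request:
{"api": "send_rows", "payload": {
  "dp": [
    [-0.1,-0.6,0],
    [0,0,0],
    [0,0,-1.5],
    [0,0,-1.2],
    [0,0,-0.8],
    [0,0,0]
  ],
  "turn": [0,0,0,0,0,0]
}}

```text
time: 33.12
tcp_pos: [0.4862, -0.1386, 0.0582]
orientation: [-0.125, 0.992, 0.0, -0.001]
force: [-0.8, 1.3, -1.4]
gripper_width: 0.315
grip_force: 30.0
```

Request:
{"api": "send_rows", "payload": {
  "dp": [
    [0,0,0],
    [0,0,0],
    [0,0,0],
    [0,0,2],
    [0,0,4],
    [0,0,4],
    [0,0,5],
    [0,0,5]
  ],
  "turn": [0,0,0,0,0,0,0,0],
  "hand": -0.04
}}

```text
time: 34.12
tcp_pos: [0.4864, -0.1392, 0.2605]
orientation: [-0.125, 0.992, -0.0, 0.0]
force: [0.2, -0.8, 0.7]
gripper_width: 0.52
grip_force: 0.0
```

Run:
```python
from h import *
a=cap('scene')['frame'][110:230,240:350]; b=cap('top')['frame'][145:250,315:415]
A=cv2.resize(a,(400,436),interpolation=cv2.INTER_CUBIC);B=cv2.resize(b,(400,420),interpolation=cv2.INTER_CUBIC)
o=np.zeros((436,800,3),np.uint8);o[:,:400]=A;o[:420,400:]=B;save(o,'s2.png');save(cap('wrist')['frame'],'w3.png')
```

```text
(no output)
```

View pics/s2.png

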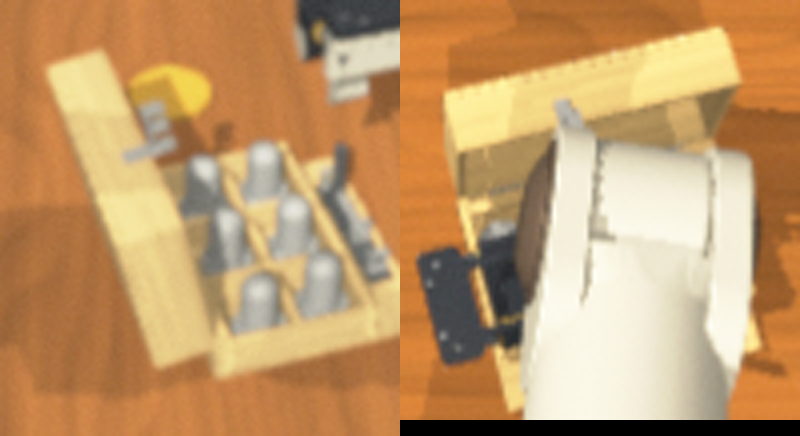

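All six stakes stand upright in their cells and the lid is still open. Next I go over and behind the lid with the fingers shut.

Request:
{"api": "send_rows", "payload": {
  "dp": [
    [0,0,4],
    [0,0,1],
    [5,-1.8,0],
    [5,-1.8,0],
    [5,-1.8,0],
    [5,-1.8,0],
    [5,-1.8,0],
    [0,0,0],
    [0,0,0]
  ],
  "turn": [0,0,0,0,0,0,0,0,0],
  "hand": 1
}}

```text
time: 35.4
tcp_pos: [0.7358, -0.2286, 0.306]
orientation: [-0.125, 0.992, 0.001, -0.002]
force: [-0.7, 0.3, 0.3]
gripper_width: 0.004
grip_force: 0.0
```

```bash
cat >> h.py <<'E'
O=np.array([.533,-.2025]); th=.241; EX=np.array([np.cos(th),np.sin(th)]); EY=np.array([-EX[1],EX[0]])
def tocase(p): d=np.array(p)[:2]-O; return np.r_[d@EX,d@EY,p[2]]
def lidpt(a,s,h=.048,y=0):
    x=.071-s*np.cos(a)+h*np.sin(a); z=.036+s*np.sin(a)+h*np.cos(a); return np.r_[O+x*EX+y*EY,z]
E
python3 - <<'E'
from h import *
o=monitor.get_obs(); print(o['tcp_pos'],tocase(o['tcp_pos']))
c=cap('scene'); d=np.load('top0.npy',allow_pickle=True).item()
save(cv2.resize(c['frame'][80:240,230:380],None,fx=3.5,fy=3.5,interpolation=cv2.INTER_CUBIC),'s3.png')
for a in(1.6,1.7,1.8): print(a,proj(c,[lidpt(a,.134,y=.111),lidpt(a,.134,y=-.111)]).round(0).tolist(),proj(d,[lidpt(a,.134,y=.111),lidpt(a,.134,y=-.111)]).round(0).tolist())
E
```

```text
[ 0.73575467 -0.22861663  0.30604931] [ 0.19066166 -0.07375409  0.30604931]
1.6 [[278.0, 174.0], [257.0, 125.0]] [[326.0, 173.0], [397.0, 155.0]]
1.7 [[273.0, 177.0], [253.0, 128.0]] [[325.0, 169.0], [395.0, 152.0]]
1.8 [[269.0, 180.0], [249.0, 131.0]] [[324.0, 166.0], [394.0, 148.0]]
```

View pics/s3.png

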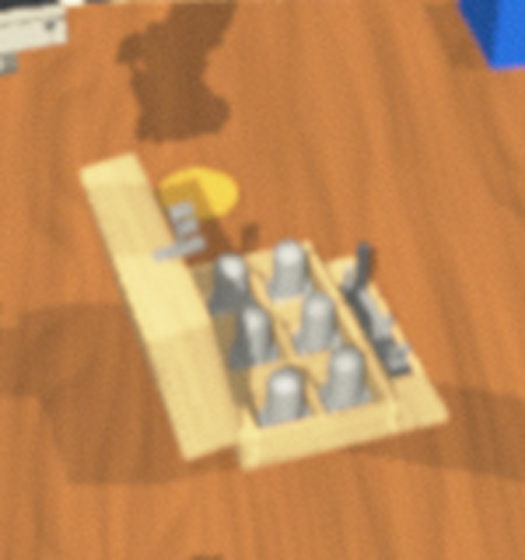

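The lid's outer edge corner at (253,129) matches a lid angle of about 1.7. Descending behind the lid and approaching it.

Request:
{"api": "send_rows", "payload": {
  "dp": [
    [0,0,-4],
    [0,0,-4],
    [0,0,-4],
    [0,0,-1.9],
    [0,0,0],
    [-1.9,-0.5,0],
    [-1.9,-0.5,0],
    [0,0,0]
  ],
  "turn": [0,0,0,0,0,0,0,0]
}}

```text
time: 36.45
tcp_pos: [0.6987, -0.241, 0.1729]
orientation: [-0.124, 0.992, -0.001, 0.001]
force: [0.1, -0.3, 1.1]
gripper_width: 0.004
grip_force: 0.0
```

Run:
```python
from h import *
o=monitor.get_obs(); print(tocase(o['tcp_pos']),o['force'])
```

```text
[ 0.15175813 -0.0769385   0.1729073 ] [ 0.10365997 -0.30807589  1.14277529]
```

Request:
{"api": "send_rows", "payload": {
  "dp": [
    [-0.9,-0.2,-0.4],
    [-1.1,-0.3,0.5],
    [-1.1,-0.2,0.5],
    [-1.2,-0.3,0.3],
    [-1.2,-0.3,0.3],
    [-1.2,-0.3,0],
    [-1.2,-0.3,0],
    [-1.2,-0.3,-0.2],
    [-1.2,-0.3,-0.2],
    [0,0,0]
  ],
  "turn": [0,0,0,0,0,0,0,0,0,0]
}}

```text
time: 37.7
tcp_pos: [0.5929, -0.2651, 0.1764]
orientation: [-0.124, 0.992, 0.0, -0.002]
force: [-0.8, -0.2, -0.5]
gripper_width: 0.008
grip_force: 0.0
```

Run:
```python
from h import *
o=monitor.get_obs(); print(tocase(o['tcp_pos']),o['force'])
c=cap('scene'); save(cv2.resize(c['frame'][80:240,230:380],None,fx=3.5,fy=3.5,interpolation=cv2.INTER_CUBIC),'s4.png')
for a in(1.1,1.0,.9,.8): print(a,(proj(c,[lidpt(a,.134,y=.111),lidpt(a,.134,y=-.111)])*3.5-[805,280]).round(0).tolist())
```

```text
[ 0.04324135 -0.07507606  0.17637314] [-0.75474201 -0.19198001 -0.47645127]
1.1 [[260.0, 300.0], [177.0, 134.0]]
1.0 [[278.0, 298.0], [193.0, 134.0]]
0.9 [[296.0, 299.0], [209.0, 135.0]]
0.8 [[312.0, 300.0], [224.0, 137.0]]
```

View pics/s4.png

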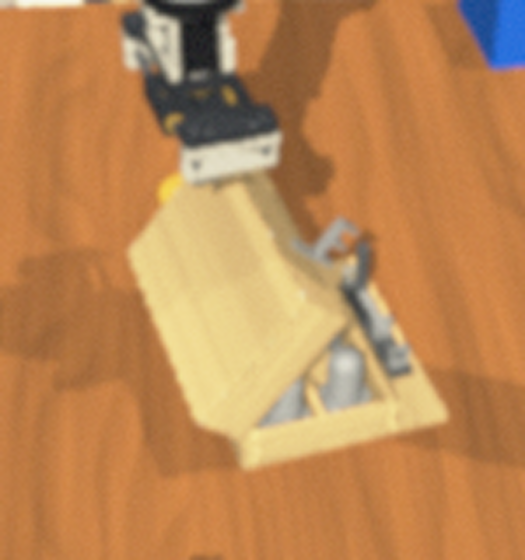

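The lid is at about 0.88 rad, with its edge corner at (300,298) in the crop. I'll carry on down.

Request:
{"api": "send_rows", "payload": {
  "dp": [
    [-1.1,-0.3,-0.5],
    [-1.1,-0.3,-0.5],
    [-1.0,-0.3,-0.7],
    [-1.0,-0.2,-0.7],
    [-0.9,-0.2,-0.9],
    [-0.9,-0.2,-0.9],
    [-0.7,-0.2,-1.0],
    [-0.6,-0.1,-1.0],
    [-0.3,-0.1,-1.0],
    [0,0,0]
  ],
  "turn": [0,0,0,0,0,0,0,0,0,0]
}}

```text
time: 39.0
tcp_pos: [0.5189, -0.2836, 0.1062]
orientation: [-0.125, 0.992, -0.0, -0.001]
force: [-3.7, 1.6, 9.8]
gripper_width: 0.002
grip_force: 5.4
```

Request:
{"api": "send_rows", "payload": {
  "dp": [
    [0,0,-0.3],
    [0,0,-0.2],
    [0,0,0]
  ],
  "turn": [0,0,0]
}}

```text
time: 39.38
tcp_pos: [0.519, -0.2837, 0.1058]
orientation: [-0.125, 0.992, -0.001, -0.001]
force: [-16.6, 6.7, 45.8]
gripper_width: 0.005
grip_force: 22.4
```

Run:
```python
from h import *
o=monitor.get_obs(); print(tocase(o['tcp_pos']),o['force'])
```

```text
[-0.03292713 -0.07551611  0.10580912] [-16.57605051   6.69418736  45.82820282]
```

Request:
{"api": "send_rows", "payload": {
  "dp": [
    [0,0,2],
    [0,0,4],
    [-2.4,-2.4,0],
    [-2.4,-2.3,0],
    [0,0,0],
    [0,0,0]
  ],
  "turn": [0,0,0,0,0,0]
}}

```text
time: 40.12
tcp_pos: [0.4719, -0.3298, 0.1604]
orientation: [-0.125, 0.992, 0.0, 0.0]
force: [0.5, 0.3, 0.4]
gripper_width: 0.002
grip_force: 0.0
```

Run:
```python
from h import *
o=monitor.get_obs(); print(tocase(o['tcp_pos']),o['force'])
c=cap('wrist');save(c['frame'],'w4.png')
w=lambda x,y,z:np.r_[O+x*EX+y*EY,z]
for b in(0,.01): print(proj(c,w(-.091,-.055+b,.074)))
c=cap('scene'); print(proj(c,[w(-.063,.111,.084),w(-.063,-.111,.084)])*3.5-[805,280])
save(cv2.resize(c['frame'][80:240,230:380],None,fx=3.5,fy=3.5,interpolation=cv2.INTER_CUBIC),'s5.png')
```

```text
[-0.08973413 -0.10903706  0.16037836] [0.46816729 0.31031384 0.43316651]
[[401.21244935 214.14249681]]
[[414.80855707 214.26238782]]
[[399.57846323 358.59477487]
 [306.84224325 199.38490238]]
```

View pics/w4.png

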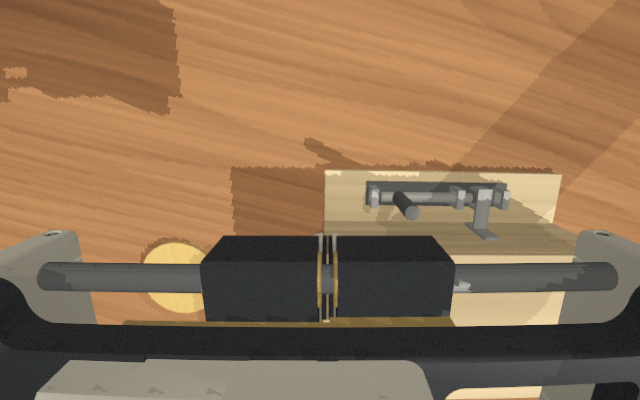

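View pics/s5.png

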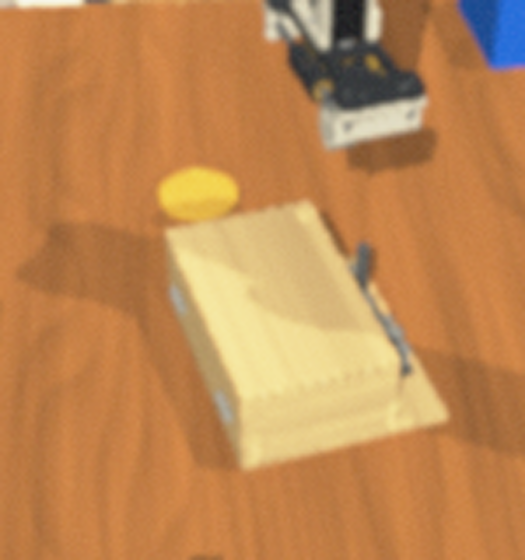

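The lid is shut and the bolt handle's top is at (410,212), matching a bolt position near 7 mm. I'll descend right of the handle and push left.

Request:
{"api": "send_rows", "payload": {
  "dp": [
    [0,0,-4],
    [0,0,-3.5],
    [0,0,-1.8],
    [0,0,0],
    [-0.3,1,0],
    [-0.3,1,0],
    [-0.2,1,0],
    [-0.2,1,0],
    [0,0,0]
  ],
  "turn": [0,0,0,0,0,0,0,0,0]
}}

```text
time: 41.35
tcp_pos: [0.4617, -0.2893, 0.0681]
orientation: [-0.125, 0.992, -0.0, 0.0]
force: [-0.1, 0.6, 0.4]
gripper_width: 0.006
grip_force: 0.0
```

Request:
{"api": "send_rows", "payload": {
  "dp": [
    [-0.2,0.8,0],
    [-0.2,0.8,0],
    [-0.2,0.8,0],
    [0,0,0]
  ],
  "turn": [0,0,0,0]
}}

```text
time: 41.85
tcp_pos: [0.4554, -0.265, 0.0677]
orientation: [-0.125, 0.992, 0.0, -0.0]
force: [-0.1, -0.6, -1.1]
gripper_width: 0.002
grip_force: 0.0
```

Run:
```python
from h import *
o=monitor.get_obs(); print(tocase(o['tcp_pos']),o['force'])
```

```text
[-0.09030716 -0.04216187  0.06766328] [-0.13919959 -0.57495604 -1.06088703]
```

Request:
{"api": "send_rows", "payload": {
  "dp": [
    [-0.1,0.5,0],
    [-0.1,0.4,0],
    [0,0,0]
  ],
  "turn": [0,0,0]
}}

```text
time: 42.22
tcp_pos: [0.4543, -0.2614, 0.068]
orientation: [-0.123, 0.992, -0.003, 0.001]
force: [3.3, -11.1, -7.4]
gripper_width: 0.007
grip_force: 5.6
```

Request:
{"api": "send_rows", "payload": {
  "dp": [
    [-0.1,0.3,0],
    [-0.1,0.2,0],
    [0,0,0]
  ],
  "turn": [0,0,0]
}}

```text
time: 42.6
tcp_pos: [0.454, -0.2609, 0.0685]
orientation: [-0.122, 0.992, -0.006, 0.003]
force: [7.5, -21.7, -13.5]
gripper_width: 0.003
grip_force: 10.7
```

Run:
```python
from h import *
o=monitor.get_obs(); print(tocase(o['tcp_pos']),o['force'])
c=cap('wrist');save(c['frame'],'w5.png')
w=lambda x,y,z:np.r_[O+x*EX+y*EY,z]
for b in(0.03,.04): print(proj(c,w(-.091,-.055+b,.074)))
```

```text
[-0.09062972 -0.03787552  0.06851669] [  7.52038704 -21.66594031 -13.54570806]
[[355.6263463  274.76234168]]
[[377.75668912 274.93084705]]
```

View pics/w5.png

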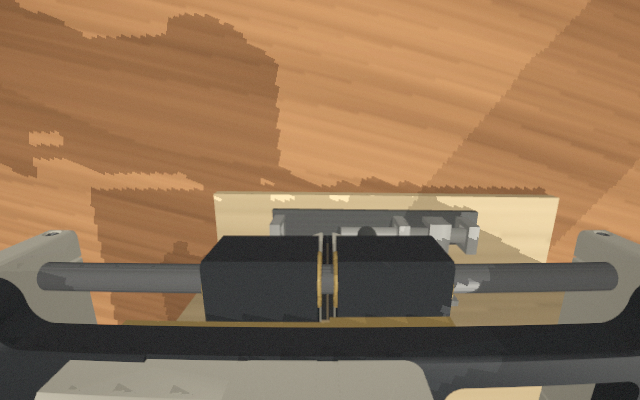

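The bolt is against a hard stop (22 N, TCP y = -38 mm), which fits fully home. Backing off and checking.

Request:
{"api": "send_rows", "payload": {
  "dp": [
    [0.5,-2,0],
    [0,0,4],
    [0,0,5],
    [-2,0,5],
    [0,0,5],
    [0,0,0]
  ],
  "turn": [0,0,0,0,0,0]
}}

```text
time: 43.4
tcp_pos: [0.4386, -0.2729, 0.2618]
orientation: [-0.125, 0.992, -0.002, 0.003]
force: [0.0, -0.3, -1.4]
gripper_width: 0.004
grip_force: 0.0
```

Run:
```python
from h import *
o=monitor.get_obs(); print(tocase(o['tcp_pos']),o['force'])
c=cap('wrist')
w=lambda x,y,z:np.r_[O+x*EX+y*EY,z]
k=lambda p:((p-[200,100])*3).round(0).tolist()
print(k(proj(c,[w(-.091,-.055+b,.074) for b in(.03,.036,.04)])), k(proj(c,[w(-.063,.111,.084),w(-.063,-.111,.084)])))
save(cv2.resize(c['frame'][100:240,200:460],None,fx=3,fy=3),'w6.png')
```

```text
[-0.10845229 -0.04587701  0.26181132] [ 0.00489906 -0.30232893 -1.4428583 ]
[[444.0, 305.0], [461.0, 306.0], [472.0, 306.0]] [[830.0, 394.0], [196.0, 388.0]]
```

View pics/w6.png

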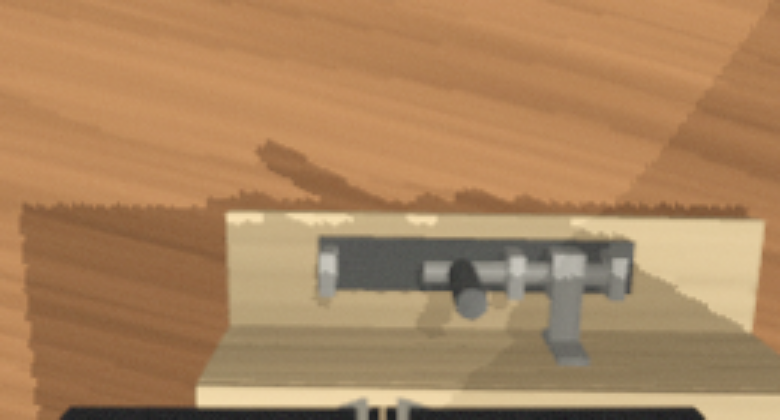

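The handle top at (471,302) matches the 40 mm prediction (472,306). The bolt passes through the hasp loop and the lid is shut.

```bash
python3 -c "
from workcell import job
print(job.sign_off())"
```

```text
the job is handed in; nothing more can be done
None
```

All five loose steel stakes are in their own cells beside the one already there, the lid is shut, the bolt is fully home through the hasp, and the job is handed in (about 43 s of the 210 s used; sign-off gave no verdict).

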